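# Index the engraver's wheel to its mark and latch it

### The job

On the goldsmith's indexing fixture, turn the stiff steel wheel until its engraved line faces the brass pointer, then slide the latch into the wheel's notch so that the wheel is locked there. Press the latch fully home with about 10 newtons for half a second so that it seats without play, never forcing it with more than 20, then let go, and leave the other things on the bench where they are.

Things in the scene. Friction and masses are not known exactly. Their poses are not given: they have to be found in the camera images.
- fixture: Grey fixed base plate of the indexing fixture, 14 mm thick, outline -100 to +110 mm in x, -100 to +170 mm in y. Origin on the bench under the wheel's axis, z up. The brass pointer stands on its +x side; the latch on its +y side (90 degrees counter-clockwise from the pointer, seen from above) slides along y. When the mark faces the pointer, a notch of the wheel faces the latch.
- wheel: Plain steel wheel on a vertical axis over the fixture's origin; stiff (0.25 N m friction), stays where left, turns almost half a turn either way from the pointer. Origin on the axis, 20 mm above the bench; x axis towards the mark. Flange: radius 90 mm, 20 to 32 mm above the bench, with six tapered notches in its edge, 60 degrees apart, 10 mm wide at the floor (radius 76 mm), 15 mm at the mouth.
- wheel_center (a point): Point on the wheel's axis level with the top of its upstanding rim, 56 mm above the bench. The rim is a round wall to grasp, 9 mm thick, outer radius 75, inner 66 mm, from the flange's top (32 mm above the bench) to 56 mm. Inside it is free but for a hub of radius 17 mm with a spigot and gold ring blank, 78 mm high.
- mark (a point): Outer end of the engraved dark line (5 mm wide) across the rim's top, its outer face and the flange's top; this point is on the flange's top, 88.5 mm from the wheel's axis, midway between two notches. It starts about 30 to 110 degrees counter-clockwise (from above) of the pointer. The five other stations have only small punched dots in the rim's top.
- pointer (a point): Tip of the fixed brass pointer (V nose pointing at the wheel), 94 mm from the wheel's axis on the fixture's +x side, 36 mm above the bench; the block behind it reaches out to 110 mm and is equally high.
- latch: Dark steel sliding latch. Origin on its post's axis, 26 mm above the bench; slides radially with about 2 N friction, stays where left. Post axis from the wheel's axis: 132 to 136 mm at the start, 116 mm fully home (nose on the notch's floor), about 130 mm if stopped by the flange's edge. Over 20 N between latch and wheel damages it; 10 N, kept up briefly, seats it.
- latch_top (a point): Centre of the top of the latch's upright round steel post, 80 mm above the bench. The post, 14 mm diameter, is bare from 34 mm up and may be pinched or pushed. The fixed guides under it are 34 mm high and 37 mm wide over both.
- nose (a point): Tip of the latch's tongue (8 mm wide, round nose), 40 mm from the post's axis towards the wheel. As it enters a notch it draws a wheel that is a few degrees off into line.
- collet: Bystander: small stepped brass collet, 20 mm diameter, 30 mm high, standing on the base plate's corner beside the latch. Origin at its underside.
- cuff: Bystander: gold bracelet ring, 62 mm diameter, 28 mm high, on the bench beyond the pointer. Origin at its underside.
- tweezers: Bystander: steel tweezers, 130 mm long, 8 mm high, lying along the plate's -y edge. Origin at mid length.
- hammer: Bystander: small hammer, 220 mm long, lying at the left. Origin under its middle.
- jar: Bystander: amber glass jar with black cap, 48 mm diameter, 60 mm high. Origin at its underside.
- mandrel: Bystander: tapered dark steel ring mandrel standing upright, 32 mm foot, 110 mm high. Origin at its underside.
- block: Bystander: square steel bench block, 60 x 60 x 25 mm. Origin at its underside.

How it is judged:
On the way, in this order (a step that is already met when the one before it is completed fails the run):
1. the engraved mark is turned to the pointer (within about 6 degrees) while the latch is still out (y of mark in the frame of fixture between -0.009 and 0.009 m and x of mark in the frame of fixture above 0 m and y of latch_top in the frame of fixture above 0.126 m), for 0.2 s.
2. the latch, in the notch to its floor, is pressed against the wheel with 6 to 20 N (y of latch_top in the frame of fixture below 0.1178 m and contact force between latch and wheel above 6 N), for 0.2 s.
At the end, for the whole second after the job is handed in: The mark faces the pointer within 2.5 mm sideways, the latch is within 1.8 mm of the notch's floor, and both are at rest (y of mark in the frame of fixture between -0.0025 and 0.0025 m and x of mark in the frame of fixture above 0 m and y of latch_top in the frame of fixture below 0.1178 m and angular speed of wheel below 0.05 rad/s and linear speed of latch below 0.005 m/s); the robot touches nothing.
It fails at once if the latch is forced against the wheel (over 20 N) (contact force between latch and wheel above 20 N).
It fails at once if a bystander is moved by more than 20 mm (distance of any of collet, cuff, tweezers, hammer, jar, mandrel, block from where it was at the start of the episode above 0.02 m).
It also fails if it takes over 70 s, if anything falls off the work surface, if the arm or the gripper's body presses on something with over 40 N, if the wrist force passes 120 N, or if a joint passes its speed limit or range.

### The arm

A 7-joint arm with a two-finger parallel gripper is mounted at the origin on the work surface. World frame = base frame: x ahead of the robot, y to its left, z up, the work surface at z = 0. Lengths are in m, angles in rad, forces in N, time in s.
With the tool pointing down it reaches from about 0.425 to 0.925 m from the base axis. Payload 6.8 kg.
Tool frame: the origin (TCP) lies at the very end of the fingers, on their centre line; the grasp point (between the pads) lies 19 mm behind it (r.hold_point_z is the distance from the TCP to the grasp point, in m); z points along the fingers, y is the line along which they close (so a half turn about z gives the same grasp; the last joint's range is limited). The gripper opens to 85 mm and grips with 20 to 120 N. Pads are 22 mm wide; open, the fingers measure 114 mm over their backs; the gripper's body (76 mm by 85 mm) begins 54 mm behind the grasp point. The pads swing forward as they close: fully open they stand 13 mm farther back than shut.
Start: joints at [-1.424, 0.477, 0.022, 1.555, -0.011, 1.109, -0.083], TCP at [0.17, 0.653, 0.207] pointing down, gripper open.
Joint ranges: [-2.96, 2.96], [-0.34, 2.1], [-1.41, 1.46], [0.24, 2.44], [-1.37, 4.51], [0.17, 1.92], [-2.96, 2.96]. Speed limits (rad/s): [2.39, 2.39, 3.14, 3.14, 3.14, 3.14, 3.14].

### API

Orientations are given as a rotation vector (axis times angle).
In Python, from cell import r gives the robot as it stands.
- The arm moves only by the shell command python3 -m pendant 'ROWS' [FORCE]. ROWS is JSON, a list of rows, each a list of 3 entries, a list of its own where there are three numbers: the shift along the tool's x, y, z in units of 1000 mm (1.0 is 1000 mm), then the turn, a rotation vector about the tool's x, y, z in units of 45 degrees (1.0 is 45 degrees), then the opening, from 0 (shut) to 1 (fully open). A call has 1 to 8 rows; each row shifts and turns the commanded pose from where the row before left it, along the tool's axes as they then stand; what a row does not reach is not made up. A row lasts 1/12 s, in which the tool goes at most 41.7 mm and 7.16 degrees, less where a joint would pass 70% of its speed; a pose out of reach is approached as far as the arm can. A call with a number of a shift or a turn outside -1 to 1 is refused whole. A call with a gripper value outside its range is refused whole. The fingers move at their own pace and stop on an object; FORCE is the grip in N (left out, the last holds). Time passes only in rows, so rows that do not move let the fingers close. It gives the time, the measured TCP pose, the force, the opening and the grip force at its end, in the units of the state.
- r.get_obs(): the state, without advancing time (a new reading comes with each control period).
- r.get_image(name): name is "scene" or "top" or "wrist"; returns a dict with "frame" (384x512x3 uint8, red, green, blue), "K" (3x3 intrinsics, pixels), "extrinsics" (4x4, takes a point from camera to world coordinates). Camera axes: x right, y up, looking along -z (the intrinsics and any distortion apply to the point x, -y, -z); pixel columns grow to the right and rows downward; lengths in m; the calibration is good to about 2 mm. A picture is of the moment at which its call begins. There is no depth.
- r.finish_job(): hands the job in; it is judged then, once.
The state is a dict: "clock": time; "joint_pos": joint angles; "dq": joint speeds; "joint_torque": joint torques, N m; "eef_pos": TCP position; "eef_rot": TCP orientation; "wrist_force": force on the tool from outside, world axes, zero at the start; "torque": the same for the moment, N m; "width": finger opening in m; "finger_force": force on a finger pad.
Only numpy, scipy, OpenCV 4.12 (cv2) and the standard library are available. Lean on these libraries where they do the work, as an engineer would, in place of code of your own. Each camera call takes 0.05 s, during which the arm holds its last target. There are 200 camera calls.

## Working session

There is one attempt and no reset: what is moved stays moved. The work goes in short steps, Python scripts to look and compute and a shell command to move; the robot and the scene stay as the last step left them, time stands still between calls to the robot, and variables do not carry over. Pictures are saved under pics/ and viewed, at most 13 in all, crops included, and the job is handed in when it is done.

```bash
mkdir -p pics; ls
python3 - <<'E'
from cell import r
import cv2,numpy as np
o=r.get_obs();print({k:np.round(v,3) for k,v in o.items()})
for n in("top","scene"):
    d=r.get_image(n);cv2.imwrite(f"pics/{n}0.png",d["frame"][:,:,::-1]);print(n,d["K"].round(1),d["extrinsics"].round(3),[k for k in d])
E
```

```text
pics
{'clock': np.float64(0.0), 'joint_pos': array([-1.424,  0.478,  0.022,  1.556, -0.011,  1.109, -0.083]), 'dq': array([-0.   ,  0.001, -0.   ,  0.001,  0.001,  0.001, -0.001]), 'joint_torque': array([-1.0000e-03, -5.9644e+01,  1.6080e+00, -2.8121e+01,  1.2000e-02,
        9.0000e-03, -0.0000e+00]), 'eef_pos': array([0.17 , 0.653, 0.206]), 'eef_rot': array([-3.990e-01, -3.116e+00,  3.000e-03]), 'wrist_force': array([ 0.044, -0.157, -0.142]), 'torque': array([-0.025, -0.033, -0.042]), 'finger_force': np.float64(0.0), 'width': np.float64(0.086)}
top [[404.9   0.  253.5]
 [  0.  404.9 195.5]
 [  0.    0.    1. ]] [[-0.01   0.987 -0.163  0.454]
 [-1.    -0.011 -0.004  0.003]
 [-0.006  0.163  0.987  1.103]
 [ 0.     0.     0.     1.   ]] ['frame', 'K', 'extrinsics']
scene [[349.9   0.  258.4]
 [  0.  349.9 193.9]
 [  0.    0.    1. ]] [[ 0.895 -0.294  0.336  0.958]
 [ 0.446  0.622 -0.644 -0.635]
 [-0.02   0.726  0.687  0.747]
 [ 0.     0.     0.     1.   ]] ['frame', 'K', 'extrinsics']
```

View pics/top0.png

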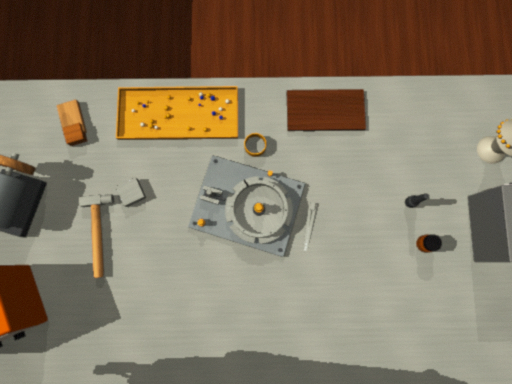

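View pics/scene0.png

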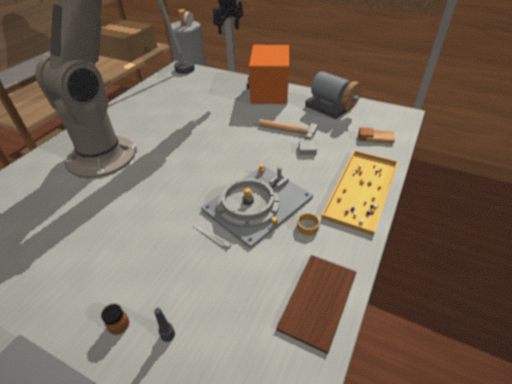

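The top view shows the fixture's wheel at about (258,208), the pointer at (270,173), the latch at (213,194), the collet at (201,223), and the cuff at (256,144). I need an enlargement to find the mark.

```bash
cat > h.py <<'E'
import numpy as np,cv2
def ray(d,uv,z):
    K,E=d["K"],d["extrinsics"]
    c=np.linalg.inv(K)@[uv[0],uv[1],1]; v=E[:3,:3]@[c[0],-c[1],-c[2]]
    o=E[:3,3]; return o+v*(z-o[2])/v[2]
def proj(d,p):
    E=d["extrinsics"]; c=E[:3,:3].T@(np.array(p)-E[:3,3]); q=d["K"]@[c[0],-c[1],-c[2]]
    return q[:2]/q[2]
E
python3 - <<'E'
from cell import r
import cv2,numpy as np
a=r.get_image("top")["frame"][150:260,185:315];b=r.get_image("scene")["frame"][155:245,195:320]
a=cv2.resize(a,None,fx=6,fy=6,interpolation=3);cv2.imwrite("pics/a1.png",a[:600,:,::-1])
b=cv2.resize(b,None,fx=6,fy=6,interpolation=3);cv2.imwrite("pics/b1.png",b[:,:,::-1])
E
```

```text
(no output)
```

View pics/a1.png

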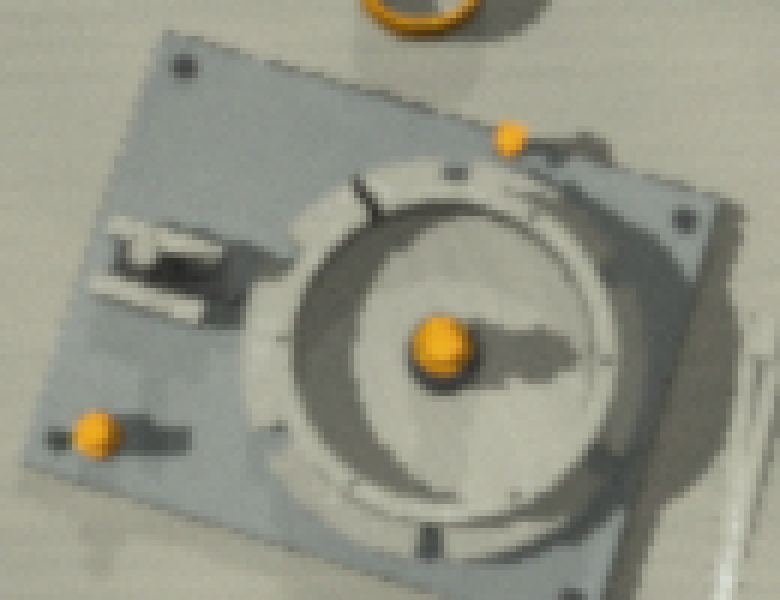

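View pics/b1.png

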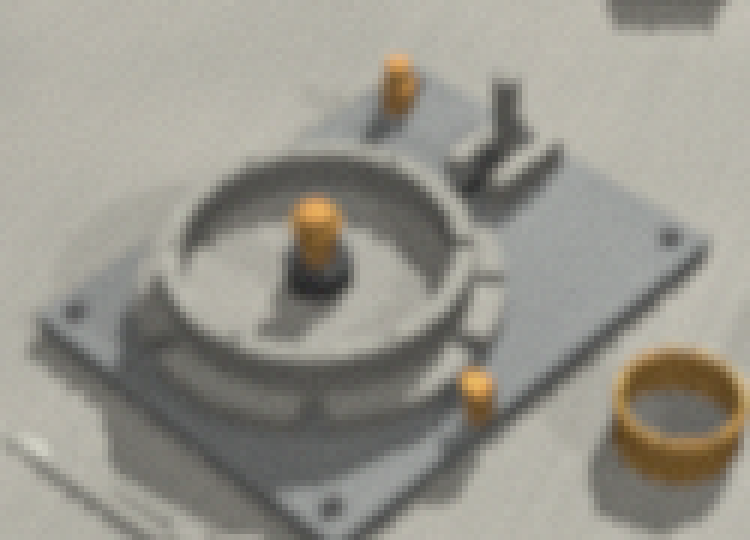

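The crop shows the mark line from (358,182) to (375,215), the pointer tip near (510,150), the plate corners at (166,33), (719,198) and (25,463), and the ring blank's top at (441,340). Next I convert these to world coordinates.

Run:
```python
from cell import r
import cv2,numpy as np
from h import *
d=r.get_image("top");s=r.get_image("scene")
A=lambda u,v:(185+(u+.5)/6-.5,150+(v+.5)/6-.5)
B=lambda u,v:(195+(u+.5)/6-.5,155+(v+.5)/6-.5)
# subpixel plate edges, fitted in world by 3 corners
W=np.array([ray(d,A(*p),.014)[:2] for p in((166,33),(719,198),(25,463))])
M=np.array([[.11,.17],[.11,-.1],[-.1,.17]])
print("sides",np.linalg.norm(W[0]-W[1]),np.linalg.norm(W[0]-W[2]))
Ws=np.array([ray(s,B(*p),.014)[:2] for p in((712,243),(330,535),)]);
print("scene corners",Ws.round(4),"top",W.round(4))
T=cv2.estimateAffinePartial2D(M,W)[0];print(T.round(4))
yaw=np.arctan2(T[1,0],T[0,0]);c=T[:,2];print("yaw",np.degrees(yaw),"c",c)
R=np.array([[np.cos(yaw),-np.sin(yaw)],[np.sin(yaw),np.cos(yaw)]])
# other centre estimates: gold ring top in both views
def orange(dd,x0,y0,x1,y1):
    f=dd["frame"][y0:y1,x0:x1].astype(int);m=(f[...,0]-f[...,2]>70)
    ys,xs=np.nonzero(m);return x0+xs.mean(),y0+ys.mean(),len(xs)
p=orange(d,250,198,270,220);print("ring top z.073",p,ray(d,p,.073)[:2])
p=orange(s,240,185,256,200);print("ring scene z.07",p,ray(s,p,.07)[:2])
for n,p,z in(("mark out",(358,180),.032),("mark rim",(375,213),.056),("pointer",(510,138),.036),("collet",(97,435),.04),("latchtop",(147,235),.08)):
    w=ray(d,A(*p),z)[:2];f=R.T@(w-c);print(n,w.round(4),"fix",f.round(4),np.hypot(*f),np.degrees(np.arctan2(f[1],f[0])))
for n,p,z in(("latchtop s",(506,85),.08),("pointer s",(478,378),.036),("mark s",(500,277),.032),("marks rim",(465,243),.056)):
    w=ray(s,B(*p),z)[:2];f=R.T@(w-c);print(n,w.round(4),"fix",f.round(4),np.hypot(*f),np.degrees(np.arctan2(f[1],f[0])))
```

```text
sides 0.2656352589974839 0.20782540695013718
scene corners [[ 0.7521  0.1173]
 [ 0.6645 -0.1308]] top [[ 0.7488  0.1212]
 [ 0.6681 -0.1319]
 [ 0.5505  0.1833]]
[[ 0.9393  0.2961  0.5946]
 [-0.2961  0.9393 -0.0058]]
yaw -17.498427929361235 c [ 0.59457139 -0.0057519 ]
ring top z.073 (np.float64(258.24675324675326), np.float64(207.28571428571428), 77) [ 0.59333536 -0.00417993]
ring scene z.07 (np.float64(247.38636363636363), np.float64(191.27272727272728), 44) [ 0.59415665 -0.00504341]
mark out [0.6747 0.0324] fix [0.065  0.0605] 0.0887754612407063 42.93267034705818
mark rim [0.6549 0.0244] fix [0.0485 0.0469] 0.067456305411661 44.00985169839905
pointer [ 0.6924 -0.0362] fix [0.1024 0.0004] 0.10242071924865694 0.2172566621094121
collet [0.5602 0.1476] fix [-0.0789  0.1359] 0.15714137687550353 120.13913435899444
latchtop [0.6419 0.1216] fix [0.0068 0.1357] 0.1358843478054758 87.1257251871442
latchtop s [0.6388 0.1135] fix [0.0063 0.1271] 0.12721795051660176 87.14838788217779
pointer s [ 0.6925 -0.0358] fix [0.1024 0.0008] 0.10238107396601122 0.45734376660499054
mark s [0.6729 0.0326] fix [0.0632 0.0601] 0.08718807005950711 43.565138556408336
marks rim [0.658  0.0241] fix [0.0515 0.0475] 0.07006259159050451 42.67996905884238
```

```bash
cat >> h.py <<'E'
from scipy.spatial.transform import Rotation as Ro
C=np.array([.594,-.005]);YAW=-17.5
def fw(x,y):  # fixture xy -> world xy
    a=np.radians(YAW);return C+np.array([[np.cos(a),-np.sin(a)],[np.sin(a),np.cos(a)]])@[x,y]
def rel(o,p): return Ro.from_rotvec(o["eef_rot"]).inv().apply(np.array(p)-o["eef_pos"])
def yaxis(o): v=Ro.from_rotvec(o["eef_rot"]).as_matrix()[:,1];return np.degrees(np.arctan2(v[1],v[0]))
E
python3 - <<'E'
from cell import r
from h import *
o=r.get_obs();s=r.get_image("scene");d=r.get_image("top")
print("box scene base",ray(s,(252,98),0),ray(s,(288,102),0),"top box right-top corner if z0/.15",ray(d,(35,265),0),ray(d,(35,265),.15),"scene proj",)
b=ray(s,(288,102),0)
for h in(.05,.1,.15,.2):print(h,proj(s,[b[0],b[1],h]))
g=fw(.0705*np.cos(np.radians(-65)),.0705*np.sin(np.radians(-65)));print("grasp",g,yaxis(o))
print(rel(o,[*g,.207]))
E
```

```text
box scene base [0.29539572 0.59791734 0.        ] [0.45208032 0.63048323 0.        ] top box right-top corner if z0/.15 [0.45316202 0.59876294 0.        ] [0.4532663 0.5177932 0.15     ] scene proj
0.05 [288.4570404   91.16405864]
0.1 [288.9360577   79.80706823]
0.15 [289.43867611  67.89052079]
0.2 [289.96668391  55.3720179 ]
grasp [ 0.6032021  -0.07489686] 75.39900947273482
[-6.02597037e-01 -5.95223252e-01 -3.29855539e-04]
```

```bash
python3 -m pendant '[[[0,0,-0.025],[0,0,0],0.4],[[0,0,-0.025],[0,0,0],0.4],[[0,0,-0.025],[0,0,0],0.4],[[0,0,-0.025],[0,0,0],0.4],[[-0.02,-0.02,0],[0,0,0],0.4],[[-0.02,-0.02,0],[0,0,0],0.4],[[-0.02,-0.02,0],[0,0,0],0.4],[[-0.02,-0.02,0],[0,0,0],0.4]]'
python3 -m pendant '[[[-0.02,-0.02,0],[0,0,0],0.4],[[-0.02,-0.02,0],[0,0,0],0.4],[[-0.02,-0.02,0],[0,0,0],0.4],[[-0.02,-0.02,0],[0,0,0],0.4],[[-0.02,-0.02,0],[0,0,0],0.4],[[-0.02,-0.02,0],[0,0,0],0.4],[[-0.02,-0.02,0],[0,0,0],0.4],[[-0.02,-0.02,0],[0,0,0],0.4]]'
```

```text
clock: 1.07
eef_pos: [0.2279, 0.5545, 0.3067]
eef_rot: [0.399, 3.116, 0.001]
wrist_force: [0.8, 1.0, -0.9]
width: 0.0341
finger_force: 0.0
clock: 1.73
eef_pos: [0.3424, 0.3591, 0.3068]
eef_rot: [0.399, 3.116, 0.001]
wrist_force: [-0.6, 0.3, 0.3]
width: 0.0339
finger_force: 0.0
```

```bash
python3 -m pendant '[[[-0.022,-0.022,0],[0,0,0],0.4],[[-0.022,-0.022,0],[0,0,0],0.4],[[-0.022,-0.022,0],[0,0,0],0.4],[[-0.022,-0.022,0],[0,0,0],0.4],[[-0.022,-0.022,0],[0,0,0],0.4],[[-0.022,-0.022,0],[0,0,0],0.4],[[-0.022,-0.022,0],[0,0,0],0.4],[[-0.022,-0.022,0],[0,0,0],0.4]]'
python3 -m pendant '[[[-0.022,-0.022,0],[0,0,0],0.4],[[-0.022,-0.022,0],[0,0,0],0.4],[[-0.022,-0.022,0],[0,0,0],0.4],[[-0.022,-0.022,0.02],[0,0,0],0.4],[[-0.022,-0.022,0.02],[0,0,0],0.4],[[-0.022,-0.022,0.02],[0,0,0],0.4],[[-0.022,-0.022,0.02],[0,0,0],0.4],[[-0.01,-0.005,0.02],[0,0,0],0.4]]'
python3 -m pendant '[[[0,0,0.02],[0,0,-0.1],0.4],[[0,0,0.02],[0,0,-0.1],0.4],[[0,0,0.01],[0,0,-0.1],0.4],[[0,0,0.01],[0,0,-0.1],0.4],[[0,0,0],[0,0,-0.09],0.4],[[0,0,0],[0,0,0],0.4],[[0,0,0],[0,0,0],0.4]]'
python3 - <<'E'
from cell import r
from h import *
o=r.get_obs();a=np.radians(-65);g=fw(.0705*np.cos(a),.0705*np.sin(a))
print(o["joint_pos"].round(2),yaxis(o),rel(o,[*g,.035]))
d=r.get_image("wrist");print(d["extrinsics"].round(3));cv2.imwrite("pics/w1.png",d["frame"][:,:,::-1])
E
```

```text
clock: 2.4
eef_pos: [0.4684, 0.1444, 0.3069]
eef_rot: [0.399, 3.116, 0.001]
wrist_force: [0.5, 0.9, 1.0]
width: 0.034
finger_force: 0.0
clock: 3.07
eef_pos: [0.5875, -0.0549, 0.2061]
eef_rot: [0.407, 3.113, -0.004]
wrist_force: [0.5, -0.1, -0.1]
width: 0.0341
finger_force: 0.0
clock: 3.65
eef_pos: [0.5866, -0.0495, 0.1468]
eef_rot: [-0.201, 3.135, 0.0]
wrist_force: [0.3, 0.1, 0.0]
width: 0.0342
finger_force: 0.0
[-0.35  0.42  0.42  1.85 -0.21  0.91  1.87] 97.3195410459391 [-0.0131561  -0.02734797  0.11178641]
[[-0.126 -0.939 -0.32   0.503]
 [ 0.992 -0.119 -0.042 -0.061]
 [ 0.001 -0.323  0.947  0.314]
 [ 0.     0.     0.     1.   ]]
```

View pics/w1.png

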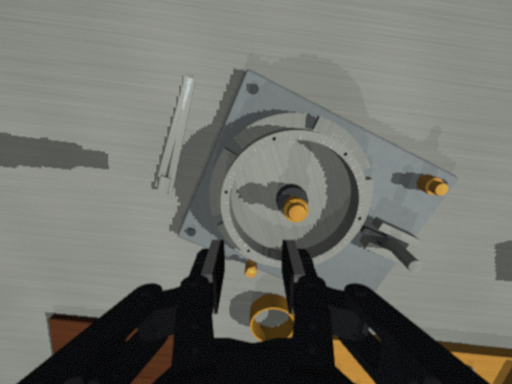

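The wrist view shows the wheel with its ring top at about (296,213), plate corners at (246,69), (457,177) and (180,234), and the pointer at (251,268). The fingers are clear above everything. I'll check the centre against this third view.

Run:
```python
from cell import r
from h import *
o=r.get_obs();d=r.get_image("wrist")
for m,p in(((-.1,-.1),(246,69)),((-.1,.17),(457,177)),((.11,-.1),(180,234))):
    w=ray(d,p,.014)[:2];print(w.round(4),(w-fw(*m)).round(4))
f=d["frame"].astype(int);m=(f[...,0]-f[...,2]>70).astype(np.uint8);m[:190]=0;m[230:]=0;m[:,:270]=0;m[:,320:]=0
ys,xs=np.nonzero(m);print("ring",xs.mean(),ys.mean(),ray(d,(xs.mean(),ys.mean()),.072))
```

```text
[ 0.4686 -0.0716] [ 0.0001 -0.0013]
[0.5499 0.1822] [ 0.0002 -0.005 ]
[ 0.6627 -0.1306] [-0.0061  0.0028]
ring 296.2746987951807 209.89879518072289 [ 0.59189464 -0.00672708  0.072     ]
```

```bash
python3 -m pendant '[[[-0.007,-0.014,0],[0,0,0],0.4],[[-0.006,-0.0135,0.01],[0,0,0],0.4],[[0,0,0.025],[0,0,0],0.4],[[0,0,0.025],[0,0,0],0.4],[[0,0,0.02],[0,0,0],0.4],[[0,0,0.015],[0,0,0],0.4],[[0,0,0.01],[0,0,0],0.4],[[0,0,0.005],[0,0,0],0.4]]' 40
python3 -m pendant '[[[0,0,0],[0,0,0],0],[[0,0,0],[0,0,0],0],[[0,0,0],[0,0,0],0],[[0,0,0],[0,0,0],0],[[0,0,0],[0,0,0],0]]' 40
```

```text
clock: 4.42
eef_pos: [0.6024, -0.0748, 0.0355]
eef_rot: [0.203, -3.134, 0.0]
wrist_force: [-0.6, 0.9, -0.1]
width: 0.0342
finger_force: 0.0
clock: 4.83
eef_pos: [0.6035, -0.075, 0.0374]
eef_rot: [-0.204, 3.133, -0.0]
wrist_force: [-0.2, 0.5, -1.2]
width: 0.0001
finger_force: 0.0
```

Run:
```python
from cell import r
from h import *
d=r.get_image("wrist")["frame"];s=r.get_image("scene")["frame"][110:245,180:320];s=cv2.resize(s,(400,384))
cv2.imwrite("pics/c2.png",np.hstack([d[:,100:500],s])[:,:,::-1])
print(r.get_obs()["width"],r.get_obs()["eef_pos"])
```

```text
-4.054689290519791e-06 [ 0.60326442 -0.07494809  0.03711567]
```

View pics/c2.png

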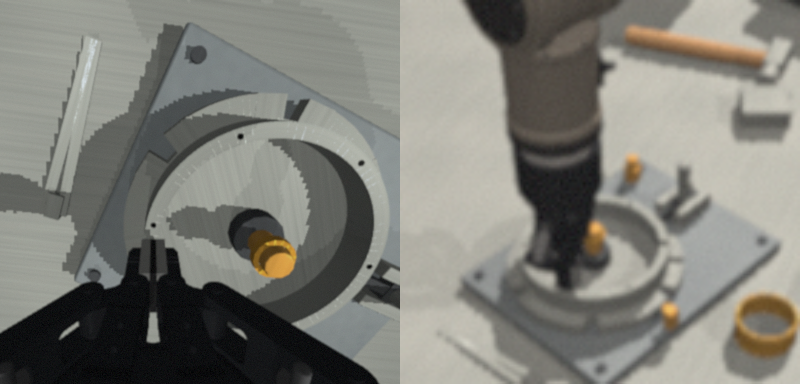

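The fingertips are shut at about (153,245) in the left panel (full-image column 253), just where the rim's left part runs under the gripper. They are not gripping. I'll compare the projected rim and TCP with this.

Run:
```python
from cell import r
from h import *
o=r.get_obs();d=r.get_image("wrist")
print("tcp",proj(d,o["eef_pos"]),"20mm up",proj(d,o["eef_pos"]+[0,0,.02]),proj(d,o["eef_pos"]+[0,0,.04]),yaxis(o))
im=d["frame"].copy()
for R,z,c in((.075,.056,(255,0,0)),(.066,.056,(0,255,0)),(.09,.032,(0,0,255)),(.066,.032,(255,255,0))):
    P=np.array([proj(d,[*fw(R*np.cos(t),R*np.sin(t)),z]) for t in np.linspace(0,2*np.pi,120)])
    cv2.polylines(im,[P.round().astype(int)],True,c,1)
for z in(0,.02,.04):cv2.circle(im,tuple(proj(d,o["eef_pos"]+[0,0,z]).round().astype(int)),2,(255,0,255),-1)
cv2.imwrite("pics/c3.png",cv2.resize(im[60:360,120:500],None,fx=2,fy=2)[:,:,::-1])
print("F",o["wrist_force"],"q",o["joint_pos"].round(2))
```

```text
tcp [253.28980535 235.54929131] 20mm up [253.37801936 250.27273485] [253.48887405 268.77504284] 97.4490487309872
F [ 0.82097666 -0.43774313  0.03791899] q [-0.25  0.6   0.36  1.87 -0.3   0.73  1.99]
```

View pics/c3.png

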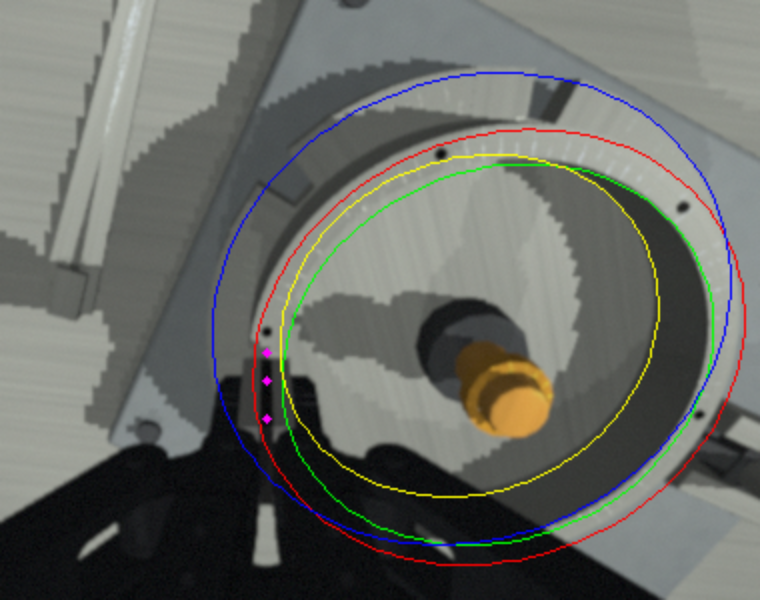

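The overlay agrees with the image to within about 2 mm, so the rim really is between the fingers. Now I'll zoom on the tips, beside the same region from w1.

Run:
```python
from cell import r
from h import *
d=r.get_image("wrist");a=cv2.imread("pics/w1.png")[220:320,180:330][:,:,::-1];b=d["frame"][210:310,205:305]
f=lambda x,w:cv2.resize(x,(w,400),interpolation=0)
cv2.imwrite("pics/z1.png",np.hstack([f(a,395),f(b,400)])[:,:,::-1])
```

```text
(no output)
```

View pics/z1.png

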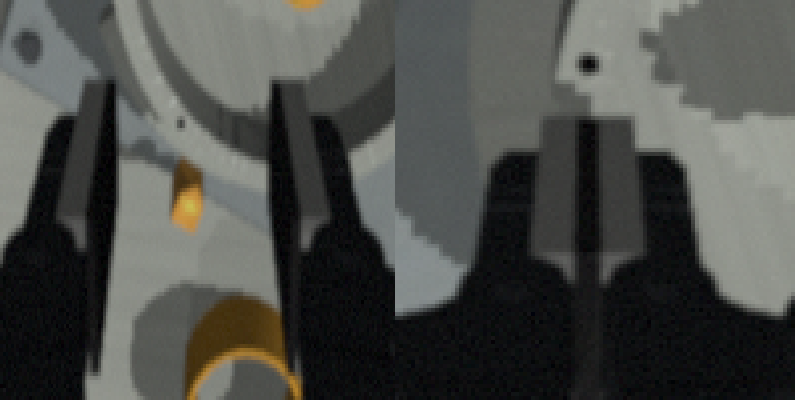

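```bash
python3 -c "
from cell import r;print(r.hold_point_z,r.get_obs()['wrist_force'],[a for a in dir(r) if a[0]!='_'])"
for i in 1; do python3 -m pendant '[[[0,0,0.002],[0,0,0],0],[[0,0,0],[0,0,0],0],[[0,0,0],[0,0,0],0]]'; done
```

```text
0.0187 [-0.27506718  0.57405224  0.16300438] ['IKError', 'finish_job', 'get_image', 'get_obs', 'hold_point_z']
clock: 5.28
eef_pos: [0.6027, -0.075, 0.0344]
eef_rot: [0.204, -3.135, -0.0]
wrist_force: [1.0, 0.1, 0.2]
width: -0.0
finger_force: 0.0
```

```bash
python3 -m pendant '[[[0,0,0.002],[0,0,0],0],[[0,0,0],[0,0,0],0],[[0,0,0],[0,0,0],0]]'; python3 -m pendant '[[[0,0,0.002],[0,0,0],0],[[0,0,0],[0,0,0],0],[[0,0,0],[0,0,0],0]]'
python3 - <<'E'
from cell import r
from h import *
o=r.get_obs()
s=r.get_image("scene");p=proj(s,o["eef_pos"]);print(p,proj(s,o["eef_pos"]+[0,0,.02]))
im=s["frame"].copy()
x,y=p.round().astype(int);im=cv2.resize(im[y-60:y+40,x-60:x+90],None,fx=5,fy=5,interpolation=3)
cv2.drawMarker(im,(302,302),(255,0,255),0,14)
for R,z,c in((.075,.056,(255,0,0)),(.066,.056,(0,255,0)),(.09,.032,(0,0,255))):
    P=np.array([(proj(s,[*fw(R*np.cos(t),R*np.sin(t)),z])-[x-60,y-60])*5+2 for t in np.linspace(0,2*np.pi,120)]);cv2.polylines(im,[P.round().astype(int)],True,c,1)
cv2.imwrite("pics/s3.png",im[:,:,::-1])
E
```

```text
clock: 5.53
eef_pos: [0.6028, -0.075, 0.0324]
eef_rot: [0.204, -3.135, -0.0]
wrist_force: [0.2, -0.5, -1.0]
width: 0.0002
finger_force: 0.0
clock: 5.78
eef_pos: [0.6037, -0.075, 0.0314]
eef_rot: [-0.204, 3.134, 0.0]
wrist_force: [-0.9, 1.0, 6.0]
width: 0.0003
finger_force: 3.1
[239.23347855 217.97947474] [238.81289758 213.01927899]
```

View pics/s3.png

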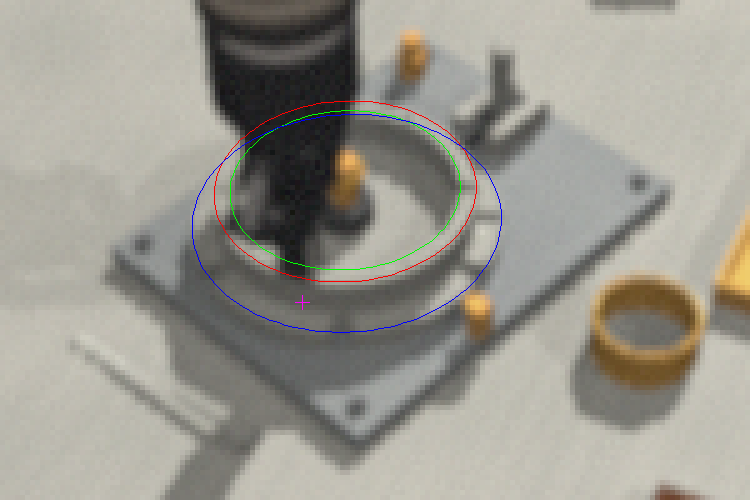

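```bash
python3 -m pendant '[[[0,0,-0.005],[0,0,0],0.4],[[0,0,0],[0,0,0],0.4],[[0,0,0],[0,0,0],0.4],[[0,0,0.005],[0,0,0],0.4],[[0,0,0.003],[0,0,0],0.4],[[0,0,0.003],[0,0,0],0.4],[[0,0,0],[0,0,0],0.4],[[0,0,0],[0,0,0],0.4]]'
python3 -m pendant '[[[0,0,0],[0,0,0],0],[[0,0,0],[0,0,0],0],[[0,0,0],[0,0,0],0],[[0,0,0],[0,0,0],0]]' 40
```

```text
clock: 6.5
eef_pos: [0.6025, -0.075, 0.0241]
eef_rot: [0.204, -3.134, -0.0]
wrist_force: [-0.1, -0.1, 0.6]
width: 0.034
finger_force: 0.0
clock: 6.83
eef_pos: [0.6032, -0.0763, 0.0248]
eef_rot: [-0.202, 3.134, -0.002]
wrist_force: [0.8, -3.6, -0.8]
width: 0.0076
finger_force: 38.6
```

```bash
sed -i 's/^C=.*/C=np.array([.5935,-.0065])/' h.py
python3 -m pendant '[[[0,0,0],[0,0,0],0.3],[[0,0,0],[0,0,0],0.3],[[0,-0.0015,0.006],[0,0,0],0.3],[[0,0,0.004],[0,0,0],0.3],[[0,0,0.002],[0,0,0],0.3],[[0,0,0],[0,0,0],0.3]]'
python3 -m pendant '[[[0,0,0],[0,0,0],0],[[0,0,0],[0,0,0],0],[[0,0,0],[0,0,0],0],[[0,0,0],[0,0,0],0]]' 50
python3 - <<'E'
from cell import r
from h import *
o=r.get_obs();m=Ro.from_rotvec(o["eef_rot"])
v=m.inv().apply([*(C-o["eef_pos"][:2]),0]);print(yaxis(o),"centre in tool",v,np.hypot(*v[:2]))
# per-row arc step: clockwise (from above) 2.5 deg = +2.5 about tool z, about centre at (0,sy)
k=np.radians(2.5);c=np.array([0,np.sign(v[1])*.0705]);R=np.array([[np.cos(k),-np.sin(k)],[np.sin(k),np.cos(k)]])
print("step",c-R@c,"turn units",2.5/45)
E
```

```text
clock: 7.33
eef_pos: [0.6024, -0.0762, 0.0117]
eef_rot: [0.204, -3.133, -0.001]
wrist_force: [-0.7, 0.6, -0.8]
width: 0.026
finger_force: 0.0
clock: 7.67
eef_pos: [0.603, -0.0764, 0.0125]
eef_rot: [0.204, -3.135, -0.0]
wrist_force: [-0.2, 0.1, -1.0]
width: 0.0085
finger_force: 48.3
97.44374058319646 centre in tool [3.65005867e-04 7.05096733e-02 1.31886756e-05] 0.070510618021221
step [3.07516681e-03 6.71003785e-05] turn units 0.05555555555555555
```

Gripped with 9 mm width at the proper depth. Now I turn the wheel.

```bash
python3 -m pendant '[[[0.0031,0.0001,0],[0,0,0.0556],0],[[0.0031,0.0001,0],[0,0,0.0556],0],[[0.0031,0.0001,0],[0,0,0.0556],0],[[0.0031,0.0001,0],[0,0,0.0556],0],[[0.0031,0.0001,0],[0,0,0.0556],0],[[0.0031,0.0001,0],[0,0,0.0556],0],[[0.0031,0.0001,0],[0,0,0.0556],0],[[0.0031,0.0001,0],[0,0,0.0556],0]]'
python3 -m pendant '[[[0.0031,0.0001,0],[0,0,0.0556],0],[[0.0031,0.0001,0],[0,0,0.0556],0],[[0.0031,0.0001,0],[0,0,0.0556],0],[[0.0031,0.0001,0],[0,0,0.0556],0],[[0.0031,0.0001,0],[0,0,0.0556],0],[[0.0031,0.0001,0],[0,0,0.0556],0],[[0.0031,0.0001,0],[0,0,0.0556],0],[[0.0031,0.0001,0],[0,0,0.0556],0]]'
python3 -m pendant '[[[0.0031,0.0001,0],[0,0,0.0556],0],[[0,0,0],[0,0,0],0],[[0,0,0],[0,0,0],0],[[0,0,0],[0,0,0],0]]'
python3 - <<'E'
from cell import r
from h import *
o=r.get_obs();print(yaxis(o),o["wrist_force"])
d=r.get_image("top");s=r.get_image("scene")
a=cv2.resize(d["frame"][150:250,205:305],(400,400),interpolation=3);b=cv2.resize(s["frame"][160:240,220:300],(400,400),interpolation=3)
cv2.imwrite("pics/m1.png",np.hstack([a,b])[:,:,::-1])
E
```

```text
clock: 8.33
eef_pos: [0.5791, -0.0754, 0.0126]
eef_rot: [0.346, 3.121, -0.001]
wrist_force: [3.2, -0.5, -4.9]
width: 0.0081
finger_force: 48.4
clock: 9.0
eef_pos: [0.5563, -0.0661, 0.0126]
eef_rot: [0.884, 3.013, -0.001]
wrist_force: [2.8, -2.5, -5.9]
width: 0.008
finger_force: 48.4
clock: 9.33
eef_pos: [0.5532, -0.064, 0.0126]
eef_rot: [0.946, 2.996, -0.0]
wrist_force: [0.3, -2.5, -3.4]
width: 0.0084
finger_force: 50.0
54.95434119727386 [ 0.28153125 -2.45311752 -3.41680521]
```

View pics/m1.png

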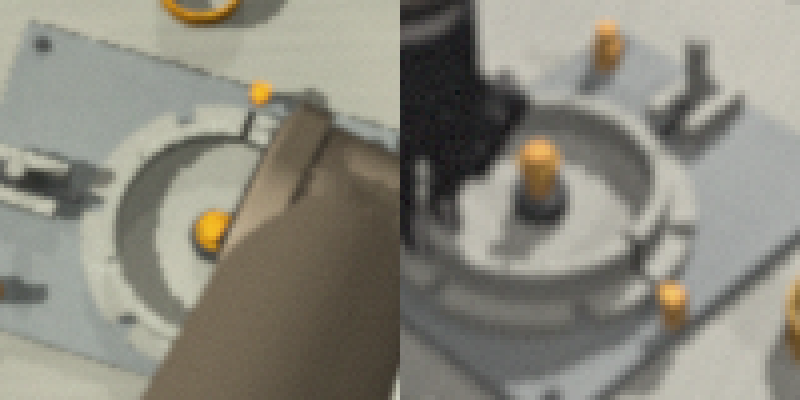

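The top crop shows the mark at about (249,113)–(250,137) and the pointer at (261,92). The mark is still a little counter-clockwise of it. Now to quantify this.

Run:
```python
from cell import r
from h import *
d=r.get_image("top");f=d["frame"].astype(int).sum(2)
A=lambda u,v:(205+(u+.5)/4-.5,150+(v+.5)/4-.5)
for n,p,z in(("out",(248,113),.032),("rim in",(250,137),.056),("pointer",(261,92),.036)):
    w=ray(d,A(*p),z)[:2]-C;print(n,np.hypot(*w),np.degrees(np.arctan2(w[1],w[0]))-YAW)
# wheel angle profile: dark minimum along arcs on rim top and flange top
for R,z in((.068,.056),(.07,.056),(.073,.056),(.08,.032),(.084,.032)):
    t=np.arange(-10,25,1.);v=[]
    for a in t:
        q=proj(d,[*fw(R*np.cos(np.radians(a)),R*np.sin(np.radians(a))),z]).astype(np.float32)
        v.append(cv2.getRectSubPix(f.astype(np.float32),(1,1),tuple(map(float,q)))[0,0])
    v=np.array(v);w=np.clip(np.median(v)-25-v,0,None);i=v.argmin();print(R,t[i],(t*w).sum()/max(w.sum(),1),v[::2].astype(int))
```

```text
Traceback (most recent call last):
NameError: name 'YAW' is not defined
```

```bash
sed -i 's/^C=.*/C=np.array([.5935,-.0065]);YAW=-17.5/' h.py
python3 - <<'E'
from cell import r
from h import *
d=r.get_image("top");f=d["frame"].astype(np.float32).sum(2)
A=lambda u,v:(205+(u+.5)/4-.5,150+(v+.5)/4-.5)
for n,p,z in(("out",(248,113),.032),("rim in",(250,137),.056),("pointer",(261,92),.036)):
    w=ray(d,A(*p),z)[:2]-C;print(n,np.hypot(*w),np.degrees(np.arctan2(w[1],w[0]))-YAW)
for R,z in((.068,.056),(.07,.056),(.073,.056),(.08,.032),(.084,.032)):
    t=np.arange(-8,22,1.)
    q=np.array([proj(d,[*fw(R*np.cos(a),R*np.sin(a)),z]) for a in np.radians(t)],np.float32)
    v=cv2.remap(f,q[:,:1],q[:,1:],1)[:,0];print(R,t[v.argmin()],v[::2].astype(int))
E
```

```text
out 0.08792968206451901 3.2868002910754317
rim in 0.06771388219126559 -1.416130717682428
pointer 0.10333611322048576 0.35571358793025354
0.068 2.0 [538 524 501 460 344 246 299 442 477 473 459 451 453 467 473]
0.07 2.0 [554 555 528 476 354 240 345 485 544 548 532 530 535 548 552]
0.073 2.0 [510 520 512 487 325 236 372 498 551 552 549 556 562 572 575]
0.08 3.0 [442 470 488 476 386 263 346 507 549 553 554 555 557 566 566]
0.084 2.0 [470 508 523 506 385 246 396 528 558 565 552 550 549 556 558]
```

```bash
python3 -m pendant '[[[0.0025,0.0001,0],[0,0,0.0444],0],[[0,0,0],[0,0,0],0],[[0,0,0],[0,0,0],0],[[0,0,0],[0,0,0],0],[[0,0,0],[0,0,0],0]]'
python3 -m pendant '[[[0,0,0],[0,0,0],0.35],[[0,0,0],[0,0,0],0.35],[[0,0,0],[0,0,0],0.35],[[0,0,-0.01],[0,0,0],0.35],[[0,0,-0.03],[0,0,0],0.35],[[0,0,-0.04],[0,0,0],0.35],[[0,0,-0.04],[0,0,0],0.35],[[0,0,0],[0,0,0],0.45]]'
python3 -m pendant '[[[0,0,0],[0,0,-0.11],0.45],[[0,0,0],[0,0,-0.11],0.45],[[0,0,0],[0,0,-0.11],0.45],[[0,0,0],[0,0,-0.11],0.45],[[0,0,0],[0,0,0],0.45]]'
python3 - <<'E'
from cell import r
from h import *
o=r.get_obs();print(o["joint_pos"].round(2),yaxis(o),"target 72.5")
d=r.get_image("top");s=r.get_image("scene")
for n,dd in(("top",d),("scene",s)):
    print(n,[ (y,proj(dd,[*fw(0,y),.08]).round(1)) for y in(.130,.134)])
p=fw(0,.134);print(p,rel(o,[*p,.1]))
f=d["frame"].astype(np.float32).sum(2)
for R,z in((.07,.056),(.073,.056),(.08,.032),(.084,.032)):
    t=np.arange(-10,14,1.)
    q=np.array([proj(d,[*fw(R*np.cos(a),R*np.sin(a)),z]) for a in np.radians(t)],np.float32)
    v=cv2.remap(f,q[:,:1],q[:,1:],1)[:,0];print(R,t[v.argmin()],v[::2].astype(int))
w=r.get_image("wrist")
cv2.imwrite("pics/l1.png",np.hstack([cv2.resize(s["frame"][165:225,250:310],(384,384),interpolation=3),w["frame"][:,100:500]])[:,:,::-1])
E
```

```text
clock: 9.95
eef_pos: [0.5513, -0.0626, 0.0126]
eef_rot: [0.998, 2.978, -0.001]
wrist_force: [1.5, -4.4, -6.2]
width: 0.0082
finger_force: 49.5
clock: 10.62
eef_pos: [0.5558, -0.0632, 0.1402]
eef_rot: [0.997, 2.968, 0.007]
wrist_force: [2.0, -0.4, 0.1]
width: 0.0383
finger_force: 0.0
clock: 11.03
eef_pos: [0.5513, -0.062, 0.1336]
eef_rot: [0.467, 3.106, 0.001]
wrist_force: [1.2, 0.4, 0.5]
width: 0.0385
finger_force: 0.0
[-0.48  0.42  0.61  1.95 -0.31  0.87  1.57] 72.89564371947317 target 72.5
top [(0.13, array([210.7, 192.3])), (0.134, array([209.2, 191.8]))]
scene [(0.13, array([277.6, 167.4])), (0.134, array([278.4, 166.8]))]
[0.63379458 0.12129807] [-0.02489413  0.19938195  0.03377894]
0.07 -1.0 [405 422 366 250 140 131 284 461 509 520 544 537]
0.073 -2.0 [387 416 386 265 120 134 309 468 525 539 543 544]
0.08 -1.0 [362 401 409 327 176 132 284 457 523 531 535 546]
0.084 0.0 [359 391 420 348 180 142 347 496 533 532 530 533]
```

View pics/l1.png

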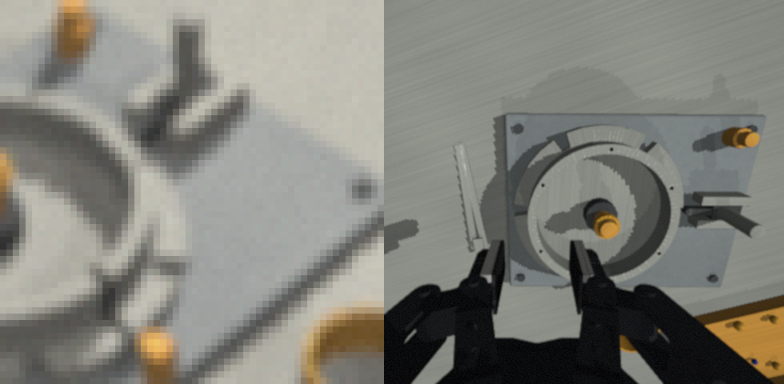

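The scene crop shows the latch post top at (187,25), within a pixel of the prediction. The wrist panel shows it at (755,232), and the mark lies on the pointer line. I'll check the lateral position of the post top with rays.

Run:
```python
from cell import r
from h import *
o=r.get_obs();a=np.radians(YAW);Rt=np.array([[np.cos(a),np.sin(a)],[-np.sin(a),np.cos(a)]])
P={}
for n,p in(("wrist",(469,231)),("scene",(278.7,168.4)),("top",(209.1,190))):
    d=r.get_image(n);w=ray(d,p,.08)[:2];print(n,w.round(4),(Rt@(w-C)).round(4))
p=fw(.003,.134);print(p,rel(o,[*p,.1]))
```

```text
wrist [0.6313 0.1168] [-0.001   0.1289]
scene [0.6376 0.1148] [0.0055 0.1289]
top [0.6386 0.1216] [0.0045 0.1357]
[0.63665573 0.12039595] [-0.02678797  0.19964494  0.0331396 ]
```

```bash
python3 -m pendant '[[[-0.004,0.03,0],[0,0,0],0.45],[[-0.005,0.037,0],[0,0,0],0.45],[[-0.005,0.037,0],[0,0,0],0.45],[[-0.005,0.037,0],[0,0,0],0.45],[[-0.005,0.037,0],[0,0,0],0.45],[[-0.003,0.021,0],[0,0,0],0.45],[[0,0,0],[0,0,0],0.45],[[0,0,0],[0,0,0],0.45]]'
python3 - <<'E'
from cell import r
from h import *
o=r.get_obs();p=fw(.003,.133);print(rel(o,[*p,.0175]),yaxis(o),o["joint_pos"].round(2))
E
```

```text
clock: 12.0
eef_pos: [0.6361, 0.1215, 0.132]
eef_rot: [-0.468, -3.106, 0.001]
wrist_force: [0.1, -0.3, -0.3]
width: 0.0383
finger_force: 0.0
[-0.00091484 -0.00181728  0.11451649] 72.85769460250323 [-0.68  0.56  0.56  1.72 -0.35  0.96  1.29]
```

```bash
python3 -m pendant '[[[-0.001,-0.002,0.02],[0,0,0],0.45],[[0,0,0.025],[0,0,0],0.45],[[0,0,0.025],[0,0,0],0.45],[[0,0,0.02],[0,0,0],0.45],[[0,0,0.015],[0,0,0],0.45],[[0,0,0.009],[0,0,0],0.45],[[0,0,0],[0,0,0],0.45],[[0,0,0],[0,0,0],0.45]]' 20
python3 -m pendant '[[[0,0,0],[0,0,0],0],[[0,0,0],[0,0,0],0],[[0,0,0],[0,0,0],0]]' 20
python3 -m pendant '[[[0,0,0],[0,0,0],0],[[0,0,0],[0,0,0],0],[[0,0,0],[0,0,0],0]]' 20
python3 -c "
from cell import r
from h import *
o=r.get_obs();a=np.radians(YAW);Rt=np.array([[np.cos(a),np.sin(a)],[-np.sin(a),np.cos(a)]]);print((Rt@(o['eef_pos'][:2]-C)).round(4),Rt@o['wrist_force'][:2])"
```

```text
clock: 12.67
eef_pos: [0.6367, 0.1169, 0.019]
eef_rot: [0.474, 3.105, -0.001]
wrist_force: [-0.1, 0.3, 0.0]
width: 0.0382
finger_force: 0.0
clock: 12.92
eef_pos: [0.6377, 0.1181, 0.0201]
eef_rot: [0.471, 3.104, 0.002]
wrist_force: [0.3, 0.5, 4.2]
width: 0.0136
finger_force: 21.7
clock: 13.17
eef_pos: [0.6377, 0.1181, 0.0201]
eef_rot: [0.471, 3.104, 0.002]
wrist_force: [-0.6, 0.0, 6.6]
width: 0.0127
finger_force: 21.9
[0.0047 0.1321] [-0.58169124 -0.15836988]
```

```bash
cat > st.py <<'E'
from cell import r
from h import *
o=r.get_obs();a=np.radians(YAW);Rt=np.array([[np.cos(a),np.sin(a)],[-np.sin(a),np.cos(a)]]);print("fix",(Rt@(o['eef_pos'][:2]-C)).round(4),"F",(Rt@o['wrist_force'][:2]).round(1))
E
python3 -m pendant '[[[0,-0.001,0],[0,0,0],0],[[0,-0.001,0],[0,0,0],0],[[0,-0.001,0],[0,0,0],0],[[0,-0.001,0],[0,0,0],0],[[0,0,0],[0,0,0],0]]';python3 st.py
python3 -m pendant '[[[0,-0.001,0],[0,0,0],0],[[0,-0.001,0],[0,0,0],0],[[0,-0.001,0],[0,0,0],0],[[0,-0.001,0],[0,0,0],0],[[0,0,0],[0,0,0],0]]';python3 st.py
```

```text
clock: 13.58
eef_pos: [0.6366, 0.1147, 0.0201]
eef_rot: [0.471, 3.104, 0.003]
wrist_force: [-0.1, 1.0, 6.0]
width: 0.0135
finger_force: 21.9
fix [0.0047 0.1286] F [-0.4  0.9]
clock: 14.0
eef_pos: [0.6354, 0.111, 0.0201]
eef_rot: [0.471, 3.104, 0.003]
wrist_force: [0.4, 1.0, 6.4]
width: 0.0131
finger_force: 21.9
fix [0.0047 0.1246] F [0.  1.1]
```

```bash
python3 -m pendant '[[[0,-0.001,0],[0,0,0],0],[[0,-0.001,0],[0,0,0],0],[[0,-0.001,0],[0,0,0],0],[[0,0,0],[0,0,0],0]]';python3 st.py
python3 -m pendant '[[[0,-0.001,0],[0,0,0],0],[[0,-0.001,0],[0,0,0],0],[[0,0,0],[0,0,0],0]]';python3 st.py
python3 -m pendant '[[[0,-0.001,0],[0,0,0],0],[[0,-0.001,0],[0,0,0],0],[[0,0,0],[0,0,0],0]]';python3 st.py
```

```text
clock: 14.33
eef_pos: [0.6345, 0.1081, 0.0201]
eef_rot: [0.471, 3.104, 0.003]
wrist_force: [-0.3, 1.4, 6.1]
width: 0.0134
finger_force: 21.9
fix [0.0047 0.1216] F [-0.7  1.2]
clock: 14.58
eef_pos: [0.6339, 0.1062, 0.0201]
eef_rot: [0.471, 3.104, 0.003]
wrist_force: [-0.2, 1.9, 6.8]
width: 0.0135
finger_force: 21.9
fix [0.0046 0.1197] F [-0.7  1.8]
clock: 14.83
eef_pos: [0.6333, 0.1043, 0.0201]
eef_rot: [0.471, 3.104, 0.003]
wrist_force: [0.0, 1.3, 6.6]
width: 0.0135
finger_force: 21.9
fix [0.0046 0.1177] F [-0.4  1.2]
```

```bash
python3 -m pendant '[[[0,-0.001,0],[0,0,0],0],[[0,0,0],[0,0,0],0],[[0,0,0],[0,0,0],0]]';python3 st.py
python3 -m pendant '[[[0,-0.001,0],[0,0,0],0],[[0,0,0],[0,0,0],0],[[0,0,0],[0,0,0],0]]';python3 st.py
python3 -m pendant '[[[0,-0.001,0],[0,0,0],0],[[0,0,0],[0,0,0],0],[[0,0,0],[0,0,0],0]]';python3 st.py
```

```text
clock: 15.08
eef_pos: [0.633, 0.1034, 0.0201]
eef_rot: [0.471, 3.104, 0.003]
wrist_force: [-0.4, 1.5, 7.2]
width: 0.0135
finger_force: 21.9
fix [0.0046 0.1167] F [-0.8  1.3]
clock: 15.33
eef_pos: [0.6328, 0.1028, 0.0201]
eef_rot: [0.47, 3.104, 0.004]
wrist_force: [-0.2, 2.8, 6.8]
width: 0.0133
finger_force: 21.9
fix [0.0046 0.116 ] F [-1.1  2.7]
clock: 15.58
eef_pos: [0.6328, 0.1027, 0.0201]
eef_rot: [0.469, 3.103, 0.005]
wrist_force: [1.2, 4.1, 5.7]
width: 0.0132
finger_force: 21.9
fix [0.0046 0.116 ] F [-0.   4.2]
```

```bash
python3 -m pendant '[[[0,-0.001,0],[0,0,0],0],[[0,-0.001,0],[0,0,0],0],[[0,0,0],[0,0,0],0],[[0,0,0],[0,0,0],0]]';python3 st.py
python3 -m pendant '[[[0,-0.001,0],[0,0,0],0],[[0,-0.0005,0],[0,0,0],0],[[0,0,0],[0,0,0],0],[[0,0,0],[0,0,0],0]]';python3 st.py
```

```text
clock: 15.92
eef_pos: [0.6328, 0.1026, 0.0201]
eef_rot: [0.468, 3.103, 0.008]
wrist_force: [2.2, 7.3, 3.8]
width: 0.0134
finger_force: 21.8
fix [0.0046 0.1159] F [-0.1  7.6]
clock: 16.25
eef_pos: [0.6328, 0.1026, 0.0201]
eef_rot: [0.466, 3.102, 0.01]
wrist_force: [4.3, 9.7, 2.3]
width: 0.0134
finger_force: 21.8
fix [0.0046 0.1159] F [ 1.2 10.5]
```

```bash
python3 -m pendant '[[[0,-0.0006,0],[0,0,0],0],[[0,0,0],[0,0,0],0],[[0,0,0],[0,0,0],0],[[0,0,0],[0,0,0],0],[[0,0,0],[0,0,0],0],[[0,0,0],[0,0,0],0],[[0,0,0],[0,0,0],0],[[0,0,0],[0,0,0],0]]';python3 st.py
python3 -m pendant '[[[0,0.001,0],[0,0,0],0],[[0,0.001,0],[0,0,0],0],[[0,0.001,0],[0,0,0],0],[[0,0.001,0],[0,0,0],0],[[0,0.0005,0],[0,0,0],0],[[0,0,0],[0,0,0],0]]';python3 st.py
```

```text
clock: 16.92
eef_pos: [0.6328, 0.1026, 0.0202]
eef_rot: [0.465, 3.102, 0.011]
wrist_force: [4.0, 10.3, 2.3]
width: 0.0129
finger_force: 21.8
fix [0.0046 0.1158] F [ 0.7 11. ]
clock: 17.42
eef_pos: [0.6328, 0.1027, 0.0201]
eef_rot: [0.47, 3.104, 0.004]
wrist_force: [0.0, 3.4, 5.5]
width: 0.0132
finger_force: 21.9
fix [0.0046 0.116 ] F [-1.   3.2]
```

Pressed at about 10 N and held for over half a second. Now I release, lift and check.

```bash
python3 -m pendant '[[[0,0,0],[0,0,0],0.4],[[0,0,0],[0,0,0],0.4],[[0,0,0],[0,0,0],0.4],[[0,0,-0.01],[0,0,0],0.4],[[0,0,-0.03],[0,0,0],0.4],[[0,0,-0.04],[0,0,0],0.4],[[0,0,-0.04],[0,0,0],0.4],[[0,0,-0.04],[0,0,0],0.4]]'
python3 -m pendant '[[[-0.03,0.03,0],[0,0,0],0.4],[[-0.03,0.03,0],[0,0,0],0.4],[[-0.03,0.03,0],[0,0,0],0.4],[[-0.03,0.03,0],[0,0,0],0.4],[[0,0,0],[0,0,0],0.4],[[0,0,0],[0,0,0],0.4]]'
python3 - <<'E'
from cell import r
from h import *
d=r.get_image("top");s=r.get_image("scene");f=d["frame"].astype(np.float32).sum(2)
for R,z in((.07,.056),(.073,.056),(.08,.032),(.084,.032)):
    t=np.arange(-10,10,1.)
    q=np.array([proj(d,[*fw(R*np.cos(a),R*np.sin(a)),z]) for a in np.radians(t)],np.float32)
    v=cv2.remap(f,q[:,:1],q[:,1:],1)[:,0];print(R,t[v.argmin()],v[::2].astype(int))
cv2.imwrite("pics/e1.png",np.hstack([cv2.resize(d["frame"][150:250,195:295],(400,400),interpolation=3),cv2.resize(s["frame"][150:250,215:315],(400,400),interpolation=3)])[:,:,::-1])
E
```

```text
clock: 18.08
eef_pos: [0.6307, 0.1001, 0.1807]
eef_rot: [-0.473, -3.105, 0.001]
wrist_force: [0.8, 0.9, 0.2]
width: 0.034
finger_force: 0.0
clock: 18.58
eef_pos: [0.7794, 0.1795, 0.1768]
eef_rot: [-0.469, -3.105, 0.003]
wrist_force: [-1.3, -0.9, 1.2]
width: 0.034
finger_force: 0.0
0.07 0.0 [560 568 567 513 387 254 315 501 548 561]
0.073 0.0 [529 535 541 498 379 230 346 506 565 576]
0.08 1.0 [449 478 495 484 377 242 316 491 566 575]
0.084 0.0 [450 508 540 531 398 222 376 530 573 573]
```

View pics/e1.png

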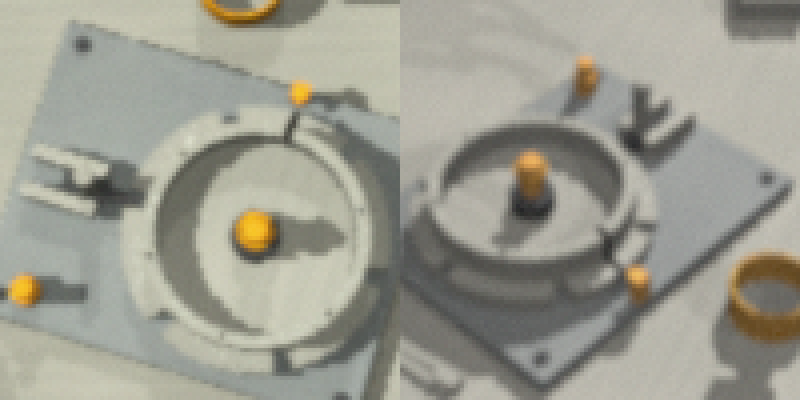

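The mark, at (292,125) in the left panel, lines up with the pointer at (300,93), at 0°. The latch is in and the bystanders are in place.

```bash
python3 -c "
from cell import r;print(r.finish_job())"
```

```text
the job is handed in; nothing more can be done
None
```

The job is handed in: the mark faces the pointer to within about 1°, and the latch is on the notch floor after a hold at about 10 N (11 N peak at the wrist); the arm is clear and no bystander in the last view had moved. The reported tool height turned out about 25 mm too low against the wheel, so I set depths by touch.

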